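# Set the sprung strap stop to its middle latch

### The job

Two sprung strap stops stand on the leather bench: set the one with the wide push plate to its middle position. With the fingertips or the outside of the fingers, push the front of its wide plate away from the robot, well past the middle, until the brass-headed stop pin drops, then let go so that the slide springs back and latches on the pin. Do not grip the plate, the wooden block behind it or the pin's knob, and leave the narrow stop and everything else on the bench alone.

Things in the scene. Friction and masses are not known exactly. Their poses are not given: they have to be found in the camera images.
- wide_plate: upright steel push plate on the robot-side end of the wide stop's slide, 90 mm wide (y) x 6 mm thick x 58 mm high; this is the plate to push. Origin: centre of its front face, 41 mm above the table (plate spans heights 12 to 70 mm). +x, level, is the push direction, away from the robot; z up. The 10 mm high base reaches 5 mm in front of it at rest
- wide_slide (a joint): slide of the wide stop, m: 0 = rest, sprung out towards the robot; grows along +x as the plate is pushed; hard end at 0.070. Spring back-force 3.6 N at 0, 8 N at 0.07, plus 25 N per m/s. Released before the pin drops (at about 0.043) it returns to 0; released after, it returns at about 0.2 m/s only to 0.040, its middle position, and stays latched there
- wide_pin (a joint): vertical stop pin of the wide stop, value in m: 0 = up, riding on the slide; about 0.010 = dropped into the slide's pocket; negative = lifted by hand
- wide_knob: brass knob, 20 mm across and 11 mm high, on top of the wide stop's pin; origin at the centre of its underside, 10.5 mm above the 40 mm high bridge while the pin is up (knob top 61 mm above the table), about 0.5 mm above it once dropped. It stands 150 mm along +x from the plate's front face at rest. Not to be touched
- wide_block: dark wood block fixed behind the wide push plate, 90 mm wide x 14 mm thick x 56 mm high; origin: centre of the face that meets the plate, its rear face 14 mm along +x. Not to be touched: the plate is pushed from the front only
- wide_stop: fixed base of the wide stop, a dark steel plate 250 x 96 x 10 mm screwed to the bench, with two low guide rails and an aluminium bridge 40 mm high that guides the pin. Origin on the table under the slide, 115 mm along +x from the plate's front face at rest; the base runs from x = -120 to +130 mm. +x is the push direction
- narrow_plate: upright steel push plate on the robot-side end of the narrow stop's slide, 30 mm wide (y) x 6 mm thick x 58 mm high; not to be touched. Origin: centre of its front face, 41 mm above the table (plate spans heights 12 to 70 mm). +x, level, is the push direction, away from the robot; z up. The 10 mm high base reaches 5 mm in front of it at rest
- narrow_slide (a joint): slide of the narrow stop, made like the wide one; must stay at 0
- narrow_knob: brass knob, 20 mm across and 11 mm high, on top of the narrow stop's pin; origin at the centre of its underside, 10.5 mm above the 40 mm high bridge while the pin is up (knob top 61 mm above the table), about 0.5 mm above it once dropped. It stands 150 mm along +x from the plate's front face at rest. Not to be touched
- narrow_stop: fixed base of the narrow stop, 250 x 64 x 10 mm, origin and axes as on the wide one. The two stops stand side by side, either one on the left
- awl: bystander: loose hand tool with a round dark wood handle and thin steel blade, about 200 mm long, lying between the two stops; origin under its middle
- dressing: bystander: loose amber jar, 52 mm across, 110 mm high; origin at the centre of its underside
- spool: bystander: loose thread spool, 38 mm across, 46 mm high, standing beyond the far end of the wide stop; origin under its centre
- cup: bystander: loose small metal cup, 52 mm across, 35 mm high, beyond the far end of the narrow stop; origin under its centre
- slicker: bystander: loose turned wooden edge slicker, 32 mm across, 105 mm high, standing on the right; origin under its centre
- mallet: bystander: loose steel-headed hammer with a wooden handle, lying on the left; origin under it
- slab: bystander: loose marble slab, 160 x 120 x 25 mm, on the right; origin under its centre

How it is judged:
On the way, in this order (a step that is already met when the one before it is completed fails the run):
1. the fingers push the wide plate past the middle and its pin drops (value of joint wide_slide above 0.043 m and value of joint wide_pin above 0.007 m and contact force between the fingers and wide_plate above 1 N), for 0.05 s.
2. let go, the slide has sprung back onto the pin (value of joint wide_slide between 0.036 and 0.042 m and value of joint wide_pin above 0.007 m and contact force between the fingers and wide_plate below 0.2 N), for 0.2 s.
At the end, for the whole second after the job is handed in: the wide stop's slide rests latched at its middle position (slide value 0.036 to 0.042 m) with its pin dropped (more than 7 mm), at rest and let go; the narrow stop's slide is at its rest position (under 4 mm) and every bystander is within 25 mm of where it stood (value of joint wide_slide between 0.036 and 0.042 m and value of joint wide_pin above 0.007 m and velocity of joint wide_slide between -0.005 and 0.005 m/s and value of joint narrow_slide below 0.004 m and distance of each of awl, spool, cup, dressing, slicker, mallet, slab from where it was at the start of the episode below 0.025 m); the robot touches nothing.
It fails at once if the knob of a stop pin is touched (over 1 N) (contact force between any of the arm, the fingers and wide_knob above 1 N or contact force between any of the arm, the fingers and narrow_knob above 1 N).
It fails at once if the wide stop's pin is lifted (more than 3 mm) (value of joint wide_pin below -0.003 m).
It fails at once if the wooden block behind the wide plate is gripped or held (over 2 N) (contact force between the fingers and wide_block above 2 N).
It fails at once if the narrow stop's slide is pushed (more than 10 mm) (value of joint narrow_slide above 0.01 m).
It fails at once if a bystander is moved by more than 25 mm or lifted (distance of any of awl, spool, cup, dressing, slicker, mallet, slab from where it was at the start of the episode above 0.025 m).
It also fails if it takes over 35 s, if anything falls off the work surface, if the arm or the gripper's body presses on something with over 40 N, if the wrist force passes 120 N, or if a joint passes its speed limit or range.

### The arm

A 7-joint arm with a two-finger parallel gripper is mounted at the origin on the work surface. World frame = base frame: x ahead of the robot, y to its left, z up, the work surface at z = 0. Lengths are in m, angles in rad, forces in N, time in s.
With the tool pointing down it reaches from about 0.35 to 0.9 m from the base axis. Payload 19.9 kg.
Tool frame: the origin (TCP) lies where the fingers leave the gripper's body, on its centre line; the fingertips stand 73 mm ahead of it and the grasp point (between the pads) lies 54 mm ahead of it; z points along the fingers, x is the direction in which the jaws open and shut, and the axes are right-handed (so a half turn about z gives the same grasp; the last joint's range is limited). The gripper opens to 85 mm and grips with 20 to 120 N. Pads are 22 mm wide; open, the fingers measure 114 mm over their backs; the gripper's body (76 mm by 85 mm) begins 54 mm behind the grasp point. The pads swing forward as they close: fully open they stand 13 mm farther back than shut.
Start: joints at [-1.298, 0.417, -0.01, 1.614, 0.005, 1.111, -0.053], TCP at [0.193, 0.594, 0.304] pointing down, gripper open.
Joint ranges: [-2.81, 2.81], [-0.39, 2.02], [-1.27, 1.25], [0.06, 2.57], [-1.19, 4.33], [0.19, 2], [-2.82, 2.82]. Speed limits (rad/s): [1.89, 1.89, 2.39, 2.39, 3.01, 3.01, 3.01].

### API

Orientations are given as a 3x3 rotation matrix whose columns are the frame's x, y, z axes.
In Python, from station import robot gives the robot as it stands.
- The arm moves only by the tool apply_moves, never from a script. Its argument "rows" is a list of rows, each a list of 2 entries, a list of its own where there are three numbers: the shift along the world's x, y, z in m, then the turn about the world's z in rad. In form: [[[tx, ty, tz], turn], ...]. A call has 1 to 10 rows; each row is the pose to reach, as a shift and turn from the pose commanded when the call began; what a row does not reach only later rows make up. A row lasts 1/12 s, in which the tool goes at most 41.7 mm and 7.16 degrees, less where a joint would pass 70% of its speed; a pose out of reach is approached as far as the arm can. A call with a gripper value outside its range is refused whole. "jaw" is the closure, from 0 (fully open) to 1 (shut), set as the call begins (left out, the last holds). The fingers move at their own pace and stop on an object; the grip force is fixed at half the most. Time passes only in rows, so rows that repeat a pose let the fingers close. It gives the time, the measured TCP pose, the force and the opening at its end, in the units of the state.
- robot.observe(): the state, without advancing time (a new reading comes with each control period).
- robot.capture(name): name is "side" or "top" or "wrist"; returns the picture (384x512x3 uint8, blue, green, red); there is no depth.
- robot.get_calibration(name): a dict with "fx", "fy", "cx", "cy" (pixels), "R" (3x3) and "t" (3): a world point X has camera coordinates R X + t. Camera axes: x right, y down, z forward; pixel columns grow to the right and rows downward; lengths in m; the calibration is good to about 2 mm. A picture is of the moment at which its call begins: read the wrist's pose just before it. get_calibration takes no time and is no camera call; for the wrist camera it gives the pose at the moment of the call.
- robot.finish_job(): hands the job in, once; it reports no verdict.
The state is a dict: "clock": time; "q": joint angles; "dq": joint speeds; "effort": joint torques, N m; "tool_pos": TCP position; "orientation": TCP orientation; "force": force on the tool from outside, world axes, zero at the start; "moment": the same for the moment, N m; "width": opening from 0.0 (shut) to 1.0 (fully open).
Only numpy, scipy, OpenCV 4.12 (cv2) and the standard library are available. Lean on these libraries where they do the work, as an engineer would, in place of code of your own. Each camera call takes 0.05 s, during which the arm holds its last target. There are 200 camera calls.

## Working session

There is one attempt and no reset: what is moved stays moved. The work goes in short steps, Python scripts to look and compute and a tool call to move; the robot and the scene stay as the last step left them, time stands still between calls to the robot, and variables do not carry over. Pictures are saved under pics/ and viewed, about 8 in all and at most 12, crops included, and the job is handed in when it is done.

Besides the shell and the picture viewer there is one more tool, called by a JSON object that holds its "name" and its "arguments". apply_moves: Moves the arm, as the interface text tells. Its arguments: {"type":"object","properties":{"rows":{"type":"array","items":{"type":"array"}},"jaw":{"type":"number"}},"required":["rows"]}

```bash
mkdir -p pics
python3 - <<'E'
from station import robot
import cv2,numpy as np
s=robot.observe();print(s['clock'],s['tool_pos'],s['orientation'],s['width'])
for n in('top','side'):
    im=robot.capture(n);cv2.imwrite(f'pics/{n}1.png',im)
    cv2.imwrite(f'pics/{n}1b.png',cv2.resize(im,(800,600),interpolation=cv2.INTER_CUBIC))
    print(n,robot.get_calibration(n))
E
```

```text
0.0 [0.19284986 0.59421736 0.30324778] [[ 3.08722220e-01  9.51152192e-01 -3.12676743e-04]
 [ 9.51151387e-01 -3.08722367e-01 -1.24096711e-03]
 [-1.27687889e-03  8.57112023e-05 -9.99999181e-01]] 0.9957692964223781
top {'fx': 358.9403104045208, 'fy': 358.9403104045208, 'cx': 261.0712628855366, 'cy': 191.5347351139005, 'R': array([[ 0.01912541, -0.99943505,  0.02763692],
       [-0.98263741, -0.0238918 , -0.18399156],
       [ 0.18454791, -0.02363816, -0.98253921]]), 't': array([-0.0467205 ,  0.5957914 ,  0.99861386])}
side {'fx': 410.062118904337, 'fy': 410.062118904337, 'cx': 261.86408777351687, 'cy': 189.02081841846692, 'R': array([[ 0.9578182 , -0.28658746,  0.02125869],
       [-0.14102407, -0.5331999 , -0.83415231],
       [ 0.25039272,  0.79596827, -0.5511243 ]]), 't': array([-0.54709411,  0.12848895,  1.22749751])}
```

View pics/top1b.png

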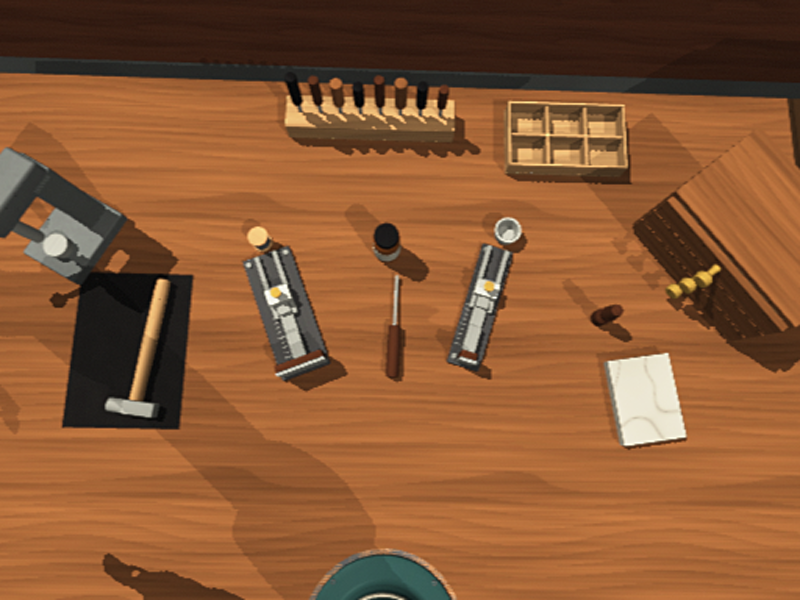

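View pics/side1b.png

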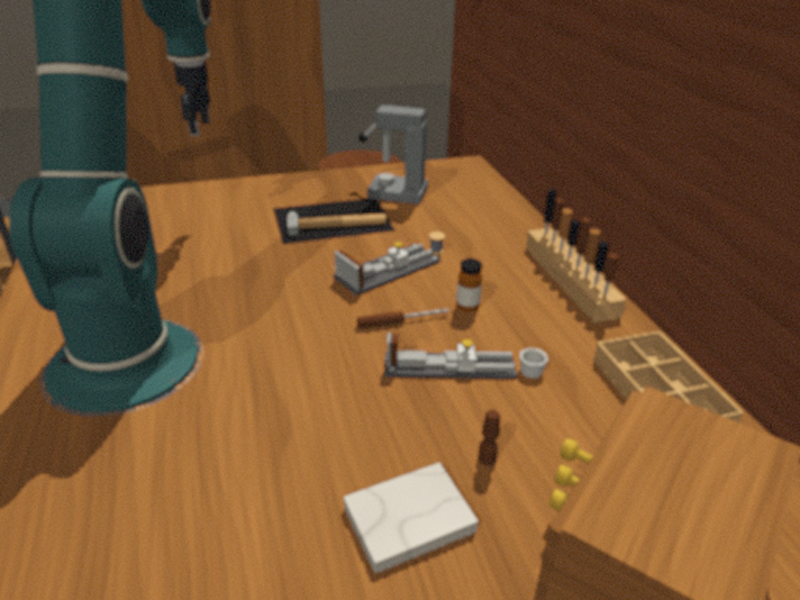

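The wide stop is the left one in the top view: plate near (302,366) and knob near (276,293) in the 800x600 picture. The side view agrees. I'll enlarge it to measure.

Run:
```python
import cv2
im=cv2.imread('pics/top1.png')[140:250,145:225]
cv2.imwrite('pics/crop1.png',cv2.resize(im,None,fx=5.4,fy=5.4,interpolation=cv2.INTER_CUBIC))
```

```text
(no output)
```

View pics/crop1.png

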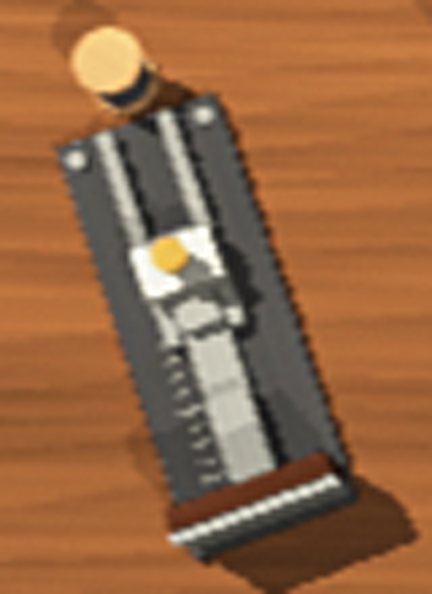

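The crop shows the far base corners at (57,150) and (215,95), and the knob at (170,255). The plate-top front edge runs from (172,546) to (342,485), and the near base edge from (203,560) to (355,495).

```bash
cat > h.py <<'E'
import numpy as np
def ray(c,u,v,z):
    d=c['R'].T@np.array([(u-c['cx'])/c['fx'],(v-c['cy'])/c['fy'],1]);o=-c['R'].T@c['t']
    return o+d*(z-o[2])/d[2]
E
python3 - <<'E'
from station import robot
from h import *
c=robot.get_calibration('top')
P=lambda x,y,z:ray(c,145+(x+.5)/5.4-.5,140+(y+.5)/5.4-.5,z)
p={k:P(*v) for k,v in dict(fl=(57,150,.01),fr=(215,95,.01),kn=(170,255,.061),pl=(172,546,.07),pr=(342,485,.07),nl=(203,560,.01),nr=(355,495,.01)).items()}
for k in p:print(k,p[k].round(4))
pc=(p['pl']+p['pr'])/2;fc=(p['fl']+p['fr'])/2;nc=(p['nl']+p['nr'])/2
n=lambda a:np.linalg.norm(a[:2])
for k,a in dict(plate_knob=p['kn']-pc,base=fc-nc,plate_far=fc-pc).items():print(k,n(a),np.degrees(np.arctan2(a[1],a[0])))
for a,b in('pl pr','fl fr','nl nr'),:pass
for a,b in(('pl','pr'),('fl','fr'),('nl','nr')):d=p[a]-p[b];print(a,n(d),np.degrees(np.arctan2(d[1],d[0]))-90)
print('plate',pc)
E
```

```text
fl [0.6731 0.293  0.01  ]
fr [0.708  0.2053 0.01  ]
kn [0.6037 0.2141 0.061 ]
pl [0.4478 0.2015 0.07  ]
pr [0.4813 0.1149 0.07  ]
nl [0.4432 0.1964 0.01  ]
nr [0.4806 0.1147 0.01  ]
plate_knob 0.1499075191049572 21.894201347844675
base 0.2470324186383324 22.255786554065047
plate_far 0.243584724174034 21.922068137177124Traceback (most recent call last):
  File "<stdin>", line 10, in <module>
ValueError: too many values to unpack (expected 2)
```

Everything agrees with the given sizes: plate to knob is 150 mm and the plate measures 93 mm wide. The plate centre is at about (0.4645, 0.158), with the push heading about 21.8°. Next I'll shut the jaws, turn so both fingers lie across the plate, and go above a standoff 50 mm in front of it.

{"name": "apply_moves", "arguments": {"rows": [[[0.012,-0.024,0],0.07],[[0.027,-0.055,0],0.16],[[0.043,-0.088,0],0.25],[[0.059,-0.12,0],0.34],[[0.075,-0.152,0],0.43],[[0.091,-0.184,0],0.52],[[0.107,-0.216,0],0.61],[[0.123,-0.248,0],0.695],[[0.139,-0.28,0],0.695],[[0.155,-0.312,0],0.695]], "jaw": 1}}

```text
clock: 0.93
tool_pos: [0.3483, 0.2807, 0.3038]
orientation: [[-0.373, 0.928, -0.0], [0.928, 0.373, -0.0], [0.0, -0.0, -1.0]]
force: [1.9, 0.8, 0.1]
width: -0.002
```

{"name": "apply_moves", "arguments": {"rows": [[[0.016,-0.032,0],0],[[0.032,-0.064,0],0],[[0.048,-0.096,-0.01],0],[[0.06,-0.124,-0.03],0],[[0.07,-0.142,-0.055],0],[[0.07,-0.142,-0.08],0],[[0.07,-0.142,-0.1],0],[[0.07,-0.142,-0.1],0]]}}

```text
clock: 1.6
tool_pos: [0.4165, 0.1396, 0.2008]
orientation: [[-0.371, 0.928, -0.005], [0.928, 0.371, -0.003], [-0.001, -0.005, -1.0]]
force: [-0.4, -0.1, -1.2]
width: -0.0
```

Run:
```python
from station import robot
import cv2,numpy as np
s=robot.observe();print(s['clock'],s['tool_pos'],s['orientation'].round(3).tolist() if hasattr(s['orientation'],'round') else s['orientation'],s['width'],s['force'])
c=robot.get_calibration('wrist')
im=robot.capture('wrist');cv2.imwrite('pics/w1.png',im);print(c)
# predicted plate points
u=np.array([np.cos(.38),np.sin(.38),0]);l=np.array([-u[1],u[0],0]);p=np.array([.4645,.158,0])
for a,b,z in((0,.045,.07),(0,-.045,.07),(.15,0,.061)):
    X=c['R']@(p+a*u+b*l+[0,0,z])+c['t'];print(c['fx']*X[0]/X[2]+c['cx'],c['fy']*X[1]/X[2]+c['cy'])
```

```text
1.6 [0.41649242 0.13955672 0.20080185] [[-0.371, 0.928, -0.005], [0.928, 0.371, -0.003], [-0.001, -0.005, -1.0]] -4.7759758248267655e-05 [-0.38420741 -0.06907946 -1.21531812]
{'fx': 325.35298074227484, 'fy': 325.35298074227484, 'cx': 255.39214949498142, 'cy': 189.66233455477757, 'R': array([[-3.71129207e-01,  9.28581220e-01,  1.71791290e-04],
       [ 8.97019942e-01,  3.58467168e-01,  2.58566265e-01],
       [ 2.40038196e-01,  9.61155932e-02, -9.65993508e-01]]), 't': array([ 0.02462074, -0.42814351,  0.16612691])}
318.90069405648904 281.06610278688305
188.86996857060126 281.051828124129
254.10803341548126 435.26278328108424
```

View pics/w1.png

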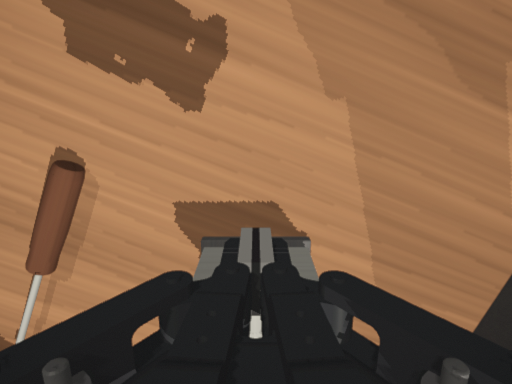

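The wrist view shows the plate and base edge at columns about 195–318, rows 237–280, which matches the prediction (189–319, row 281). The fingers are centred in front of it. I'll lower, then approach.

{"name": "apply_moves", "arguments": {"rows": [[[0,0,-0.02],0],[[0,0,-0.045],0],[[0,0,-0.07],0],[[0,0,-0.09],0],[[0,0,-0.097],0],[[0,0,-0.097],0],[[0.009,0.004,-0.097],0],[[0.019,0.007,-0.097],0],[[0.024,0.009,-0.097],0],[[0.024,0.009,-0.097],0]]}}

```text
clock: 2.48
tool_pos: [0.4439, 0.1503, 0.1079]
orientation: [[-0.372, 0.928, 0.003], [0.928, 0.372, 0.001], [-0.0, 0.003, -1.0]]
force: [0.6, -0.1, -0.2]
width: 0.001
```

Run:
```python
from station import robot
import cv2
im=robot.capture('side');cv2.imwrite('pics/s2.png',cv2.resize(im[110:260,180:320],None,fx=4,fy=4,interpolation=cv2.INTER_CUBIC))
print(robot.observe()['force'])
```

```text
[ 0.20097496 -0.4272226   0.2568694 ]
```

View pics/s2.png

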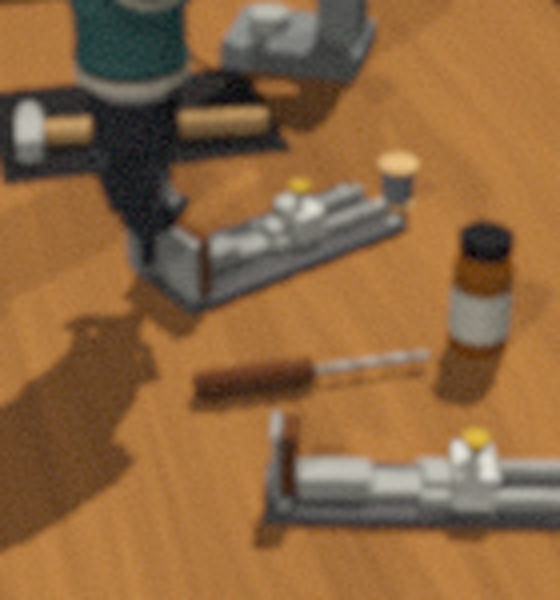

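The fingers stand just in front of the wide plate, at crop pixel (150,250), and nothing is touched. I'll push about 67 mm along the heading, which gives about 56 mm of slide.

{"name": "apply_moves", "arguments": {"rows": [[[0.008,0.003,0],0],[[0.017,0.007,0],0],[[0.026,0.01,0],0],[[0.035,0.014,0],0],[[0.044,0.018,0],0],[[0.053,0.021,0],0],[[0.062,0.025,0],0],[[0.062,0.025,0],0],[[0.062,0.025,0],0]]}}

```text
clock: 3.28
tool_pos: [0.504, 0.1745, 0.1066]
orientation: [[-0.372, 0.928, -0.001], [0.928, 0.372, -0.001], [-0.0, -0.001, -1.0]]
force: [-5.5, -2.3, 2.5]
width: -0.002
```

Run:
```python
from station import robot
import cv2
a=cv2.resize(robot.capture('side')[150:200,210:300],None,fx=6,fy=6,interpolation=cv2.INTER_CUBIC)
b=cv2.resize(robot.capture('top')[150:250,135:225],None,fx=6,fy=6,interpolation=cv2.INTER_CUBIC)[:300]
cv2.imwrite('pics/s3.png',cv2.vconcat([a,b]))
s=robot.observe();print(s['force'],s['tool_pos'])
```

```text
[-4.55809034 -1.55432732  1.20134009] [0.50360359 0.17428594 0.1065856 ]
```

View pics/s3.png

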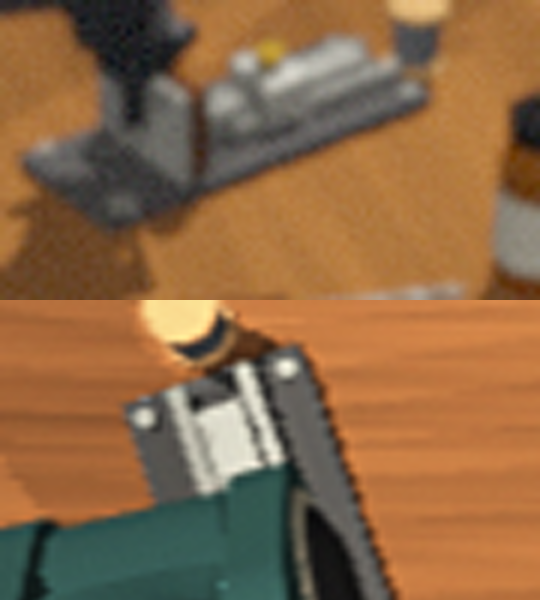

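The plate has moved well in and the knob looks lowered (crop (270,50)). The push force of about 5–6 N is a little low for the 54 mm I estimated, so I'll push 7 mm further, staying short of the hard end, and then let go.

{"name": "apply_moves", "arguments": {"rows": [[[0.003,0.001,0],0],[[0.0065,0.0026,0],0],[[0.0065,0.0026,0],0],[[0.0065,0.0026,0],0]]}}

```text
clock: 3.72
tool_pos: [0.51, 0.1768, 0.1066]
orientation: [[-0.372, 0.928, -0.001], [0.928, 0.372, -0.001], [-0.0, -0.002, -1.0]]
force: [-4.7, -2.2, 1.9]
width: -0.002
```

Run:
```python
from station import robot
import cv2
a=cv2.resize(robot.capture('side')[140:210,210:300],None,fx=6,fy=6,interpolation=cv2.INTER_CUBIC)
cv2.imwrite('pics/s4.png',a)
s=robot.observe();print(s['force'],s['tool_pos'])
```

```text
[-4.98857083 -3.09562314  1.67131693] [0.50996037 0.17682075 0.10657397]
```

View pics/s4.png

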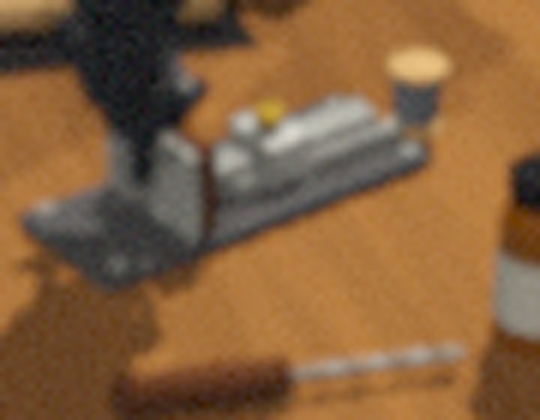

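The knob now sits on the bridge at crop (270,110), against clearly above it before, so the pin has dropped. I'll retreat straight back and then up.

{"name": "apply_moves", "arguments": {"rows": [[[-0.009,-0.004,0],0],[[-0.022,-0.009,0],0],[[-0.037,-0.015,0],0],[[-0.056,-0.022,0],0],[[-0.074,-0.03,0],0],[[-0.088,-0.035,0],0],[[-0.088,-0.035,0.02],0],[[-0.088,-0.035,0.05],0],[[-0.088,-0.035,0.08],0],[[-0.088,-0.035,0.11],0]]}}

```text
clock: 4.6
tool_pos: [0.4218, 0.1418, 0.2182]
orientation: [[-0.372, 0.928, 0.0], [0.928, 0.372, 0.0], [-0.0, 0.0, -1.0]]
force: [1.2, 0.5, 0.3]
width: 0.001
```

{"name": "apply_moves", "arguments": {"rows": [[[-0.01,0.025,0.01],0],[[-0.015,0.055,0.02],0],[[-0.02,0.09,0.03],0],[[-0.02,0.125,0.03],0],[[-0.02,0.16,0.03],0],[[-0.02,0.19,0.03],0],[[-0.02,0.2,0.03],0],[[-0.02,0.2,0.03],0],[[-0.02,0.2,0.03],0]]}}

```text
clock: 5.35
tool_pos: [0.4022, 0.3415, 0.2466]
orientation: [[-0.372, 0.928, -0.0], [0.928, 0.372, -0.0], [-0.0, -0.0, -1.0]]
force: [0.7, -1.0, 0.7]
width: 0.0
```

Run:
```python
from station import robot
import cv2
a=cv2.resize(robot.capture('side')[140:215,210:330],None,fx=5,fy=4,interpolation=cv2.INTER_CUBIC)
t=robot.capture('top');cv2.imwrite('pics/top2.png',t)
b=cv2.resize(t[140:250,145:345],(600,330),interpolation=cv2.INTER_CUBIC)[:300]
b=cv2.resize(t[140:250,145:225],None,fx=5.4,fy=5.4,interpolation=cv2.INTER_CUBIC)
a=cv2.copyMakeBorder(a[:,:360],0,b.shape[0]-a.shape[0],0,0,0)
cv2.imwrite('pics/s5.png',cv2.hconcat([b,a]))
d=cv2.absdiff(cv2.imread('pics/top1.png'),t).max(2)
n,_,st,_=cv2.connectedComponentsWithStats((cv2.medianBlur(d,5)>40).astype('uint8'));print(st[1:].tolist())
s=robot.observe();print(s['clock'],s['force'],s['tool_pos'])
```

```text
[[169, 170, 11, 17, 116], [179, 196, 3, 5, 9], [180, 200, 5, 4, 9], [0, 210, 156, 174, 14019], [174, 211, 33, 29, 445], [187, 218, 35, 32, 419], [116, 242, 8, 14, 68], [161, 275, 151, 109, 5896], [246, 380, 4, 3, 12], [253, 383, 4, 1, 4]]
5.45 [-0.50568777  0.10285836  0.43140621] [0.40265254 0.34060651 0.24684799]
```

View pics/s5.png

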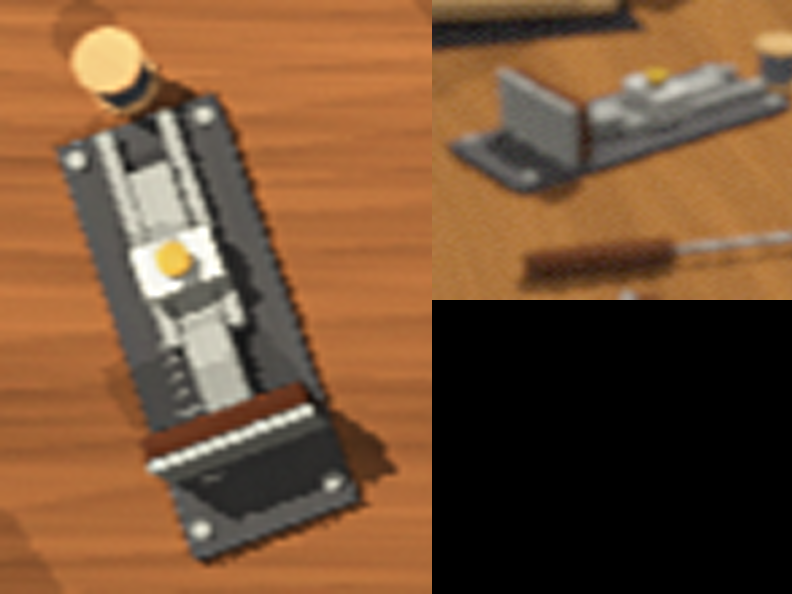

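The plate stays held in after letting go. Its front edge moved about 77 crop px, or about 40 mm, which is the middle position, and the knob is down on the bridge. The top picture changed only at the wide stop, the arm and its shadow. I'll hand it in.

```bash
python3 -c "
from station import robot
print(robot.finish_job())"
```

```text
the job is handed in; nothing more can be done
None
```

The wide stop is set to its middle position and the job is handed in; no verdict was reported. I pushed the front of its plate with the shut fingertips until the pin dropped, then backed straight off and lifted clear.

- **Latch:** after letting go, the plate sits about 40 mm from its rest position and stays there. The knob is down on the bridge.
- **Surroundings:** comparing the top pictures from before and after, the only changes are at the wide stop, the arm and its shadow. The narrow stop and the loose items show no movement, though the hammer's area at the left was partly covered by the arm in the last picture.
- **Arm:** it ended clear of everything, with the wrist force near zero at 5.5 s.
- **Disagreement:** the push force read about 5–6 N where I expected about 7 N, so I pushed another 7 mm before releasing. I could not read the slide and pin values directly; these checks rest on the pictures and the force.

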